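Quarter-turn the handled dish with its ball

ROBOT

A 6-joint arm with a two-finger parallel gripper is mounted at the origin on the work surface. World frame = base frame: x ahead of the robot, y to its left, z up, the work surface at z = 0. Lengths are in mm, angles in rad, forces in N, time in s.
With the tool pointing down it reaches from about 350 to 875 mm from the base axis. Payload 4.2 kg.
Tool frame: the origin (TCP) lies midway between the tips of the shut fingers; the grasp point (between the pads) lies 19 mm behind it; z points along the fingers, y is the line along which they close (so a half turn about z gives the same grasp; the last joint's range is limited). The gripper opens to 85 mm and grips with 20 to 120 N. Pads are 22 mm wide; open, the fingers measure 114 mm over their backs; the gripper's body (76 mm by 85 mm) begins 54 mm behind the grasp point. The pads swing forward as they close: fully open they stand 13 mm farther back than shut.
Start: joints at [-1.062, 0.385, 0.008, 0, -1.194, -0.259], TCP at [154.523, -605.576, 231.312] pointing down, gripper open.
Joint ranges: [-3.14, 3.14], [-1.21, 2.06], [-1.07, 1.41], [-3.16, 2.05], [-2.99, -0.16], [-3.1, 3.1]. Speed limits (rad/s): [2.79, 2.79, 3.14, 3.14, 3.14, 3.14].

INTERFACE

Orientations are given as a unit quaternion [x, y, z, w].
In Python, from bench import read_state, get_image, job_done gives the robot as it stands.
- The arm moves only by the shell command python3 -m jog 'ROWS'. ROWS is JSON, a list of rows, each a list of 3 entries, a list of its own where there are three numbers: the shift along the world's x, y, z scaled (see below), then the turn, a rotation vector about the world's x, y, z scaled (see below), then the gripper's target within -1 to 1 (shut at 1, half-way at 0, fully open at -1). In form: [[[x, y, z], [wx, wy, wz], claw], ...]. A call has 1 to 20 rows; each row is the pose to reach, as a shift and turn from the pose commanded when the call began; what a row does not reach only later rows make up. The controller multiplies each number of a shift by 10 cm and each number of a turn by 120 degrees. A row lasts 1/10 s, in which the tool goes at most 50 mm and 8.59 degrees, less where a joint would pass 70% of its speed; a pose out of reach is approached as far as the arm can. A call with a number of a shift or a turn outside -1 to 1 is refused whole. A call with a gripper value outside its range is refused whole. The fingers move at their own pace and stop on an object; the grip force is fixed at half the most. Time passes only in rows, so rows that repeat a pose let the fingers close. It gives the time, the measured TCP pose, the force, the opening and the grip force at its end, in the units of the state.
- read_state(): the state, without advancing time (a new reading comes with each control period).
- get_image(name): name is "side" or "top"; returns a dict with "frame" (420x560x3 uint8, red, green, blue), "range_z" (420x560 float32, mm along the optical axis (not along the pixel's ray), 0 where there is no reading), "fx", "fy", "cx", "cy" (pixels), "distortion" ([k1, k2, p1, p2, k3] as OpenCV has them; the pictures are not rectified), "R" (3x3) and "t" (3): a world point X has camera coordinates R X + t. Camera axes: x right, y down, z forward; pixel columns grow to the right and rows downward; lengths in mm; the calibration is good to about 2 mm. A picture is of the moment at which its call begins.
- job_done(): hands the job in; it is judged then, once.
The state is a dict: "clock": time; "joints": joint angles; "joint_vel": joint speeds; "joint_efforts": joint torques, N m; "position": TCP position; "ee_rot": TCP orientation; "contact_force": force on the tool from outside, world axes, zero at the start; "wrist_torque": the same for the moment, N m; "gripper_width": finger opening in mm; "grasp_force": force on a finger pad.
Only numpy, scipy, OpenCV 4.12 (cv2) and the standard library are available. Lean on these libraries where they do the work, as an engineer would, in place of code of your own. Each camera call takes 0.05 s, during which the arm holds its last target. There are 200 camera calls.

TASK

Take the handled dish by its arch and lift it, with the white ball lying loose in it, straight up out of the plaster mould until it is about 10 cm higher. Then, keeping it over the mould, turn it level through a quarter turn so that its spout points to the side of the mould where the white saucer stands; the ball must stay in the middle of the dish throughout and not be touched, and everything else stays where it is. Finish holding the dish still and level there, with the ball at rest in its middle: do not put it down or let go.

Things in the scene. Friction and masses are not known exactly. Their poses are not given: they have to be found in the camera images.
- mould: Fixed open plaster mould, a block 150 x 150 x 37 mm (x, y, z) with a round stepped cavity in its top: 128 mm across for the first 12 mm, then 85 mm across for 10 mm more. Origin: centre of its underside, on the work surface. Its x axis is the direction in which the dish's spout points at the start, its y axis runs towards one of the two places beside it (saucer and jar, one on either side along y, about 190 mm from the mould's centre)
- dish: Loose iron-red clay dish, 0.22 kg, 120 mm across, rim 29 mm high, with a round foot 80 mm across that sits in the mould's cavity (its underside 15 mm above the work surface at the start), a pouring spout on one side and a flat-topped arch handle over it. Origin: centre of the underside of the foot; z up; x towards the spout; the arch stands across the dish along y. It lies loose in the mould, with 2 to 4 mm of play, and lifts straight out
- dish_grip (a point): Middle of the arch's straight top bar, the place to grasp, 100 mm above the dish's underside and straight above the dish's centre. The bar is 14 mm thick (dish x), 70 mm long (dish y) and 18 mm high; the ball's top lies 54 mm below the bar's underside. The axes are those of the dish
- dish_floor (a point): Lowest point of the dish's shallow hollow, at its centre, 12 mm above its underside. The hollow is part of a ball of 130 mm radius, so a ball in it rolls back to the middle but strays if the dish is tilted or jerked
- dish_spout (a point): Tip of the spout, 80 mm from the dish's centre along its x and 30 mm above its underside
- ball_center (a point): Centre of the loose white porcelain ball, 25 mm in diameter, about 30 g, free to roll; it starts at rest in the middle of the dish
- saucer: White porcelain saucer, 110 mm across, 20 mm high, loose on the work surface beside the mould, to one side of it or the other (along the mould's y). Origin: centre of its underside
- jar: Closed amber glass jar, 64 mm across, 85 mm high, loose, on the side of the mould opposite to the saucer. Origin: centre of its underside. Leave alone
- tweezers: Steel tweezers, 130 mm long, lying beyond the mould. Origin: middle, underside. Leave alone
- holder: Fixed oak tile holder, 170 x 90 x 49 mm, with slots, to one side. Origin: centre of its underside. Leave alone
- tile0: Iron-red tile 8 x 75 x 75 mm standing in the holder (top 95 mm above the work surface). Origin: centre of its lower edge. Leave alone
- tile1: Second such tile in the holder
- tile2: Third such tile in the holder
- bowl: Blue porcelain bowl, 100 mm across, 55 mm high, on the side away from the holder. Origin: centre of its underside. Leave alone
- prop: Plaster ring, 56 mm across, 35 mm high, near the far edge. Leave alone
- brush: Brush, 180 mm long, lying near the far edge. Leave alone

How it is judged:
By the outcome, as a careful person would: the job done as asked, in the order asked, and still so for the second after the job is handed in, while the arm keeps its last pose, push and grip.
It also fails if it takes over 43 s, if anything falls off the work surface, if the arm or the gripper's body presses on something with over 40 N, if the wrist force passes 120 N, or if a joint passes its speed limit or range.

## Working session

There is one attempt and no reset: what is moved stays moved. The work goes in short steps, Python scripts to look and compute and a shell command to move; the robot and the scene stay as the last step left them, time stands still between calls to the robot, and variables do not carry over. Pictures are saved under pics/ and viewed, at most 10 in all, crops included, and the job is handed in when it is done.

```bash
mkdir -p pics
cat > h.py <<'E'
import numpy as np, cv2
from bench import read_state, get_image, job_done
def K(d): return np.array([[d['fx'],0,d['cx']],[0,d['fy'],d['cy']],[0,0,1.]])
def world(d,uv,z):
    "world points from pixels uv (N,2) and depths z (N)"
    n=cv2.undistortPoints(np.float64(uv).reshape(-1,1,2),K(d),np.array(d['distortion'])).reshape(-1,2)
    c=np.c_[n,np.ones(len(n))]*np.reshape(z,(-1,1))
    return (c-np.array(d['t']))@np.array(d['R'])
def onplane(d,uv,h):
    a=world(d,uv,np.zeros(len(uv))); b=world(d,uv,np.ones(len(uv)))
    s=(h-a[:,2])/(b-a)[:,2]; return a+(b-a)*s[:,None]
def cloud(d):
    z=d['range_z']; v,u=np.nonzero(z>0)
    return np.c_[u,v],world(d,np.c_[u,v],z[v,u])
E
python3 - <<'E'
from h import *
for n in('top','side'):
    d=get_image(n); cv2.imwrite(f'pics/{n}0.png',d['frame'][:,:,::-1]); np.save(f'{n}0.npy',d,allow_pickle=True)
    R=np.array(d['R']);print(n,-R.T@np.array(d['t']),R[2],d['fx'],d['distortion'],(d['range_z']>0).mean())
print(read_state())
E
```

```text
top [ 452.74993431  -26.00822937 1700.18749014] [ 0.09616168  0.00921455 -0.99532307] 465.6339532175971 [-0.16228294  0.          0.          0.          0.        ] 0.9959056122448979
side [-104.65678842  694.03930259 1019.03339013] [ 0.52840108 -0.51892605 -0.67194349] 525.9080431738673 [0.02989714 0.         0.         0.         0.        ] 0.9958886054421768
{'clock': 0.1, 'joints': array([-1.06239985e+00,  3.85517173e-01,  6.74560431e-03, -4.45851822e-04,
       -1.19399469e+00, -2.58630561e-01]), 'joint_vel': array([ 0.00169574, -0.00291769,  0.00347274,  0.00266672, -0.00060447,
       -0.00053794]), 'joint_efforts': array([-5.47508043e-04, -3.93318951e+01,  1.88929385e+01,  4.19792712e+00,
       -2.57897758e-03,  3.30321456e-06]), 'position': array([ 154.39249894, -605.0868492 ,  230.30010457]), 'ee_rot': array([-1.24476953e-01,  9.92221989e-01,  9.90946494e-04, -1.76402096e-04]), 'contact_force': array([ 0.52883056, -0.35478734, -0.14775898]), 'wrist_torque': array([ 0.03050501, -0.00162456,  0.02976232]), 'grasp_force': 0.0, 'gripper_width': 85.24900161360522}
```

View pics/top0.png

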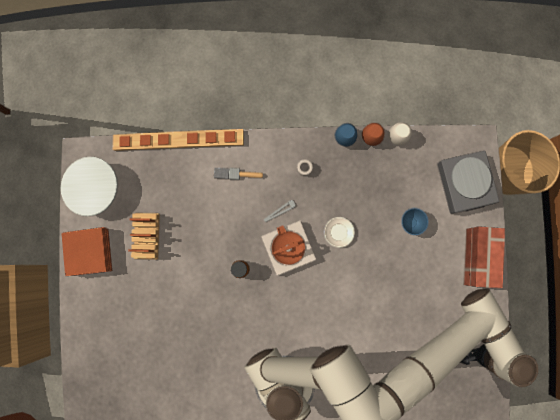

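View pics/side0.png

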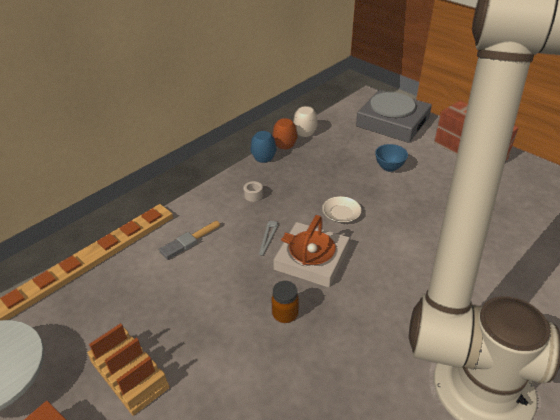

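The top view shows the dish in the mould at (289,248), the saucer at (339,232), the jar at (240,269) and the spout near (282,231), pointing away from the robot. The side view shows the arch at (315,235) and the ball at (312,248).

Run:
```python
from h import *
T={}
for n in('top','side'):
    d=np.load(n+'0.npy',allow_pickle=True).item()
    uv,P=cloud(d); im=d['frame']; hsv=cv2.cvtColor(im,cv2.COLOR_RGB2HSV)[uv[:,1],uv[:,0]].astype(int)
    red=((hsv[:,0]<12)|(hsv[:,0]>172))&(hsv[:,1]>110)
    roi=((uv-([289,248] if n=='top' else [313,247]))**2).sum(1)<45**2
    B=P[roi&red&(P[:,2]>88)]
    print(n,'bar pts',len(B),B.mean(0),B.min(0),B.max(0))
    if len(B)>3:
        e=np.linalg.svd(B[:,:2]-B[:,:2].mean(0))[2][0]; s=(B[:,:2]-B[:,:2].mean(0))@e
        print(' bar dir',np.degrees(np.arctan2(e[1],e[0])),'len',np.ptp(s),'mid',B[:,:2].mean(0)+e*(s.max()+s.min())/2,'ztop',np.percentile(B[:,2],[50,90]))
    D=P[roi&red&(P[:,2]>30)&(P[:,2]<60)]
    (c,wh,a)=cv2.minAreaRect(np.float32(D[:,:2])); print(' dish rim',len(D),c,wh,a, 'z',np.percentile(D[:,2],[50,90]))
    far=D[np.argmax(D[:,0])]; print(' far x tip',far)
    M=P[roi&~red&(P[:,2]>28)&(P[:,2]<44)&(hsv[:,1]<90)]
    c,wh,a=cv2.minAreaRect(np.float32(M[:,:2])); print(' mould',c,wh,a,np.median(M[:,2]))
    for k,p in (('saucer',(339,232) if n=='top' else (342,211)),('jar',(240,269) if n=='top' else (285,300))):
        r=((uv-p)**2).sum(1)<30**2; q=P[r&(P[:,2]>8)]; c,wh,a=cv2.minAreaRect(np.float32(q[:,:2])); print(' ',k,c,wh,np.percentile(q[:,2],98))
    x0,y0=(229,188) if n=='top' else (253,187)
    cv2.imwrite(f'pics/{n}0c.png',cv2.resize(im[y0:y0+120,x0:x0+120,::-1],(600,600),interpolation=2))
a,b=cv2.imread('pics/top0c.png'),cv2.imread('pics/side0c.png')
cv2.imwrite('pics/c0.png',cv2.resize(np.hstack([a,b]),(800,400)))
```

```text
top bar pts 123 [499.84472116 -26.83530927 119.75965696] [477.01656275 -80.04916849  90.06805722] [522.30232156  24.30821745 134.26549951]
 bar dir 110.32760707413189 len 111.18584402792035 mid [500.16070106 -27.68825069] ztop [122.28686666 127.94215724]
 dish rim 639 (501.9674072265625, -24.97692108154297) (123.39554595947266, 116.03781127929688) 62.200775146484375 z [37.39255188 45.77037835]
 far x tip [576.61804417  -5.07046005  45.02667664]
 mould (500.5672302246094, -28.69659423828125) (149.9007110595703, 150.43954467773438) 20.532194137573242 37.14103496734557
  saucer (555.7807006835938, -214.75762939453125) (192.22520446777344, 206.35267639160156) 25.201079986097685
  jar (429.91363525390625, 148.95791625976562) (200.81820678710938, 192.4323272705078) 92.23132634142326
side bar pts 204 [489.27634543 -11.34279528 115.85335317] [470.52201336 -73.66433177  88.02716214] [514.15416336  30.00325439 128.77136188]
 bar dir -70.25532429126439 len 110.75098397578998 mid [492.83149416 -21.24759859] ztop [120.44327306 124.62781434]
 dish rim 859 (501.6410217285156, -26.5205078125) (118.72020721435547, 129.6492919921875) 72.99525451660156 z [36.17196886 45.5982272 ]
 far x tip [576.07960216  -4.775095    43.11470563]
 mould (495.40093994140625, -25.256393432617188) (151.61123657226562, 156.09410095214844) 20.659914016723633 36.011666167397095
  saucer (513.830322265625, -154.1764678955078) (107.55999755859375, 245.32057189941406) 123.74705434823574
  jar (443.45635986328125, 110.9168701171875) (61.803955078125, 152.74337768554688) 86.89862816920775
```

View pics/c0.png

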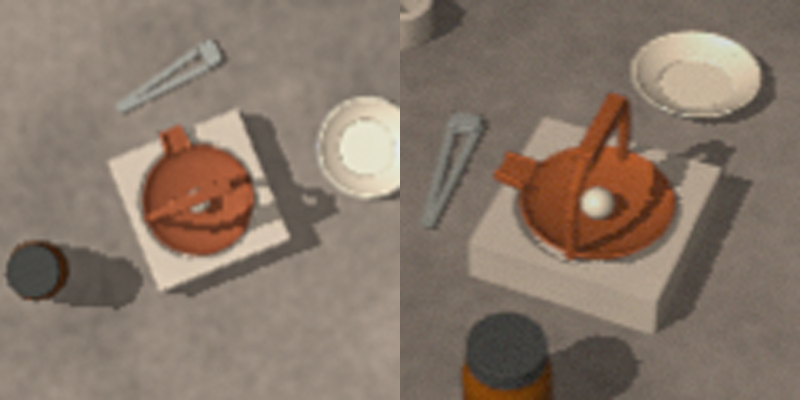

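Both views agree: bar middle at about (500, -27), bar top at about 124 mm, dish x axis at a yaw of about 20.4°. The saucer is on the −y side, so the dish has to turn −90°. I'll turn the tool +96° on the way in, so the last joint keeps its range for that turn.

```bash
python3 -m jog '[[[0.2,0.3,0],[0,0,0.05],-1],[[0.4,0.65,0],[0,0,0.1],-1],[[0.6,1,0],[0,0,0.15],-1],[[0.6,1,0],[0,0,0.15],-1]]' && python3 -c "
from h import *; s=read_state(); print(s['joints'],s['position'],s['ee_rot'])
for n in('top','side'):
    d=np.load(n+'0.npy',allow_pickle=True).item()
    uv,P=cloud(d); h=cv2.cvtColor(d['frame'],cv2.COLOR_RGB2HSV)[uv[:,1],uv[:,0]].astype(int)
    B=P[(abs(P[:,0]-500)<60)&(abs(P[:,1]+27)<60)&(P[:,2]>111)&(h[:,1]>110)]
    r=cv2.minAreaRect(np.float32(B[:,:2])); print(n,len(B),r,np.median(B,0),np.percentile(B[:,2],[5,50,95]))
"
```

```text
clock: 0.5
position: [215.7, -502.2, 231.3]
ee_rot: [-0.281, 0.96, 0.001, 0.0]
contact_force: [-0.3, -1.0, -0.4]
gripper_width: 85.6
grasp_force: 0.0
[-0.86899407  0.25228614 -0.18450312 -0.00128371 -1.13519612 -0.1320415 ] [ 215.72502448 -502.16965719  231.29718105] [-2.80782296e-01  9.59771124e-01  7.79174363e-04  2.91172537e-04]
top 102 ((500.5495300292969, -28.745201110839844), (13.881913185119629, 101.21324157714844), 20.172143936157227) [500.62802018 -27.99197902 122.84173194] [112.924099   122.84173194 130.09037095]
side 158 ((493.6824035644531, -19.54421615600586), (15.805153846740723, 84.09697723388672), 18.014171600341797) [492.2477145  -19.29536224 122.55751922] [112.54673639 122.55751922 125.56855981]
```

```bash
python3 -m jog '[[[0.2,0.32,0],[0,0,0.05],-1],[[0.4,0.64,0],[0,0,0.09],-1],[[0.57,0.95,0],[0,0,0.13],-1]]' >/dev/null
python3 -m jog '[[[0.2,0.32,0],[0,0,0.05],-1],[[0.4,0.64,0],[0,0,0.09],-1],[[0.57,0.95,0],[0,0,0.13],-1]]' >/dev/null
python3 -m jog '[[[0.2,0.32,0],[0,0,0.05],-1],[[0.4,0.64,0],[0,0,0.09],-1],[[0.57,0.95,0],[0,0,0.13],-1]]' >/dev/null
python3 -m jog '[[[0.2,0.32,0],[0,0,0.05],-1],[[0.4,0.64,0],[0,0,0.09],-1],[[0.57,0.95,0],[0,0,0.13],-1]]' >/dev/null
python3 -m jog '[[[0.2,0.32,0],[0,0,0.05],-1],[[0.4,0.64,0],[0,0,0.09],-1],[[0.52,0.87,0],[0,0,0.12],-1],[[0.57,0.95,0],[0,0,0.13],-1],[[0.57,0.95,0],[0,0,0.13],-1],[[0.57,0.95,0],[0,0,0.13],-1],[[0.57,0.95,0],[0,0,0.13],-1]]'
python3 -c "
from h import *; from scipy.spatial.transform import Rotation as R
s=read_state(); print(s['joints'],s['position'],R.from_quat(s['ee_rot']).as_matrix().round(4))"
```

```text
clock: 2.4
position: [498.9, -31.6, 231.3]
ee_rot: [0.82, -0.572, -0.0, 0.0]
contact_force: [0.6, -0.2, -0.8]
gripper_width: 85.4
grasp_force: 0.0
[ 2.62089282e-01  1.71364891e-01 -2.91233949e-01 -1.47217960e-05
 -1.10866919e+00  9.04330252e-02] [498.88447214 -31.61522001 231.28487753] [[ 3.453e-01 -9.385e-01 -5.000e-04]
 [-9.385e-01 -3.453e-01 -1.000e-04]
 [-1.000e-04  5.000e-04 -1.000e+00]]
```

```bash
python3 -m jog '[[[0.015,0.03,-0.2],[0,0,0],-1],[[0.015,0.03,-0.5],[0,0,0],-1],[[0.015,0.03,-0.8],[0,0,0],-1],[[0.015,0.03,-0.93],[0,0,0],-1],[[0.015,0.03,-0.93],[0,0,0],-1],[[0.015,0.03,-0.93],[0,0,0],-1],[[0.015,0.03,-0.93],[0,0,0],-1]]'
python3 - <<'E'
from h import *
o=[]
for n,(x,y) in (('top',(229,188)),('side',(253,167))):
    d=get_image(n); o.append(cv2.resize(d['frame'][y:y+120,x:x+120,::-1],(400,400),interpolation=2))
    np.save(f'{n}1.npy',d,allow_pickle=True)
    print(read_state()['position'])
cv2.imwrite('pics/c1.png',np.hstack(o))
E
```

```text
clock: 3.1
position: [501.8, -27.8, 139.6]
ee_rot: [0.821, -0.572, 0.001, -0.001]
contact_force: [-0.4, 0.3, 0.3]
gripper_width: 85.6
grasp_force: 0.0
[501.80856271 -27.68908263 139.64844407]
[501.69249465 -27.6126825  139.51674061]
```

View pics/c1.png

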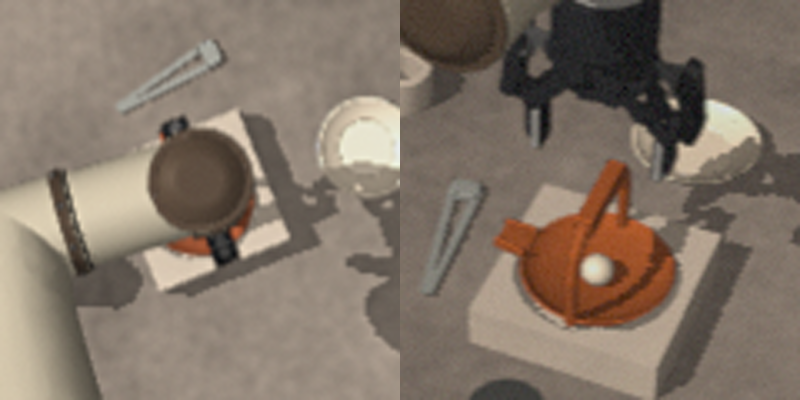

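The picture shows both fingers clear on either side of the bar, tips at about (535,140) and (658,175), with the bar between them and the ball centred at (597,269). I'll go down and close part-way.

```bash
python3 -m jog '[[[-0.01,0,-0.1],[0,0,0],-1],[[-0.01,0,-0.22],[0,0,0],-1],[[-0.01,0,-0.34],[0,0,0],-1],[[-0.01,0,-0.43],[0,0,0],-1],[[-0.01,0,-0.43],[0,0,0],-0.5],[[-0.01,0,-0.43],[0,0,0],0],[[-0.01,0,-0.43],[0,0,0],0.3],[[-0.01,0,-0.43],[0,0,0],0.45],[[-0.01,0,-0.43],[0,0,0],0.5],[[-0.01,0,-0.43],[0,0,0],0.5],[[-0.01,0,-0.43],[0,0,0],0.5],[[-0.01,0,-0.43],[0,0,0],0.5]]'
python3 - <<'E'
from h import *
d=get_image('side'); np.save('side2.npy',d,allow_pickle=True)
cv2.imwrite('pics/c2.png',cv2.resize(d['frame'][187:277,263:383,::-1],(800,600),interpolation=2))
s=read_state();print(s['position'],s['contact_force'],s['gripper_width'])
E
```

```text
clock: 4.4
position: [500.0, -27.6, 95.4]
ee_rot: [0.821, -0.571, 0.0, -0.0]
contact_force: [0.2, 0.7, -0.2]
gripper_width: 21.6
grasp_force: 0.0
[500.02565824 -27.57737841  95.33261213] [ 0.03322201 -0.36291514  0.31800645] 21.22667495911896
```

View pics/c2.png

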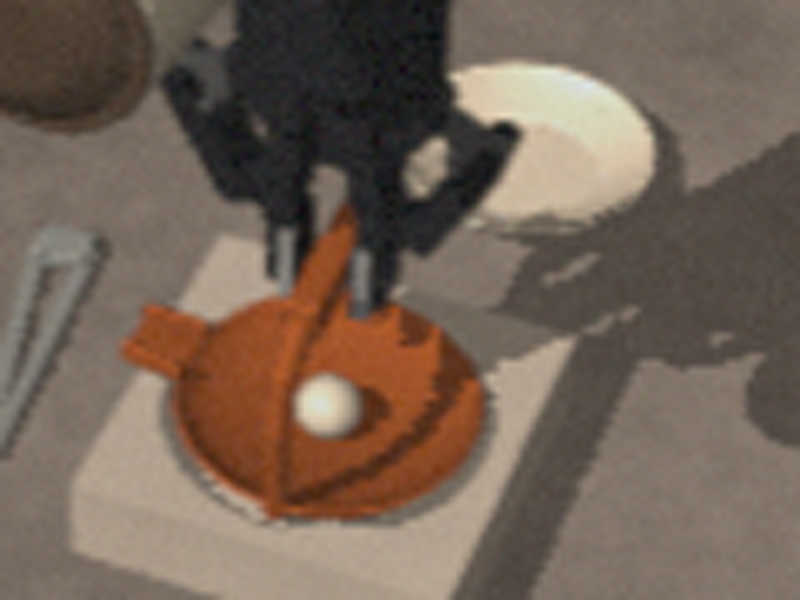

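The fingers stand on either side of the bar (pads at (287,260) and (362,285)) with no contact force, and the ball is at (328,405). I'll close slowly.

```bash
python3 -m jog '[[[0,0,0],[0,0,0],0.54],[[0,0,0],[0,0,0],0.57],[[0,0,0],[0,0,0],0.6],[[0,0,0],[0,0,0],0.62],[[0,0,0],[0,0,0],0.64]]'; python3 -m jog '[[[0,0,0],[0,0,0],0.66],[[0,0,0],[0,0,0],0.68],[[0,0,0],[0,0,0],0.7],[[0,0,0],[0,0,0],0.75],[[0,0,0],[0,0,0],1],[[0,0,0],[0,0,0],1],[[0,0,0],[0,0,0],1],[[0,0,0],[0,0,0],1]]'
python3 - <<'E'
from h import *
s=read_state();print(s['position'],s['contact_force'],s['wrist_torque'],s['gripper_width'],s['grasp_force'])
E
```

```text
clock: 4.95
position: [499.6, -27.7, 95.2]
ee_rot: [0.821, -0.571, -0.0, 0.0]
contact_force: [-0.5, -0.8, 0.1]
gripper_width: 15.4
grasp_force: 0.5
clock: 5.75
position: [499.6, -27.8, 95.4]
ee_rot: [0.821, -0.571, -0.0, 0.0]
contact_force: [-3.9, -2.0, 4.1]
gripper_width: 12.9
grasp_force: 58.8
[499.59356674 -27.76265884  95.35346875] [-3.93916217 -2.02430821  4.13122572] [-0.36742724  1.35206356 -0.0051015 ] 12.887311470185832 58.842535614967346
```

```bash
python3 -m jog '[[[-0.005,-0.002,0],[0,0,0],1],[[-0.01,-0.004,0],[0,0,0],1],[[-0.01,-0.004,0],[0,0,0],1],[[-0.01,-0.004,0],[0,0,0],1]]'
python3 - <<'E'
from h import *
d=get_image('side'); np.save('side3.npy',d,allow_pickle=True)
cv2.imwrite('pics/c3.png',cv2.resize(d['frame'][187:277,263:383,::-1],(800,600),interpolation=2))
s=read_state();print(s['position'],s['contact_force'],s['wrist_torque'],s['gripper_width'],s['grasp_force'])
E
```

```text
clock: 6.15
position: [499.3, -27.8, 95.3]
ee_rot: [0.821, -0.571, 0.0, -0.0]
contact_force: [-1.6, -0.6, 2.7]
gripper_width: 13.4
grasp_force: 58.5
[499.33965273 -27.82928285  95.26252151] [-1.77799041 -1.0180482   1.40643855] [-0.03521426  0.67194562 -0.00665995] 13.148668980287114 58.41672420501709
```

View pics/c3.png

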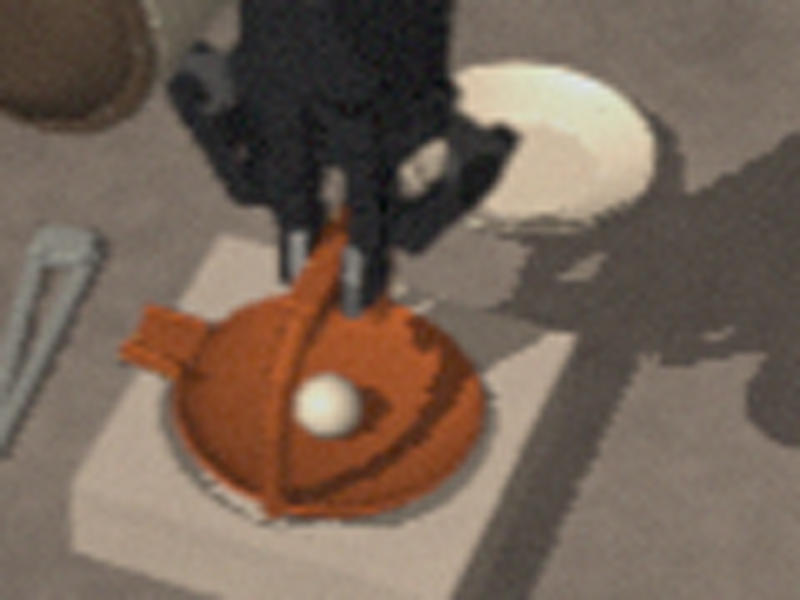

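The bar is held between the pads, the dish has not visibly moved, and the ball is centred at (328,405). Moving the tool back towards dish −x lowered the side force, so I'll go a little further that way and start the lift.

```bash
python3 -m jog '[[[-0.004,-0.0015,0],[0,0,0],1],[[-0.008,-0.003,0],[0,0,0],1],[[-0.008,-0.003,0],[0,0,0],1],[[-0.008,-0.003,0.003],[0,0,0],1],[[-0.008,-0.003,0.01],[0,0,0],1],[[-0.008,-0.003,0.02],[0,0,0],1],[[-0.008,-0.003,0.03],[0,0,0],1],[[-0.008,-0.003,0.037],[0,0,0],1],[[-0.008,-0.003,0.04],[0,0,0],1],[[-0.008,-0.003,0.04],[0,0,0],1],[[-0.008,-0.003,0.04],[0,0,0],1]]'
python3 - <<'E'
from h import *
d=get_image('side'); np.save('side4.npy',d,allow_pickle=True)
cv2.imwrite('pics/c4.png',cv2.resize(d['frame'][187:277,263:383,::-1],(800,600),interpolation=2))
s=read_state();print(s['position'],s['contact_force'],s['wrist_torque'],s['gripper_width'],s['grasp_force'])
E
```

```text
clock: 7.3
position: [498.2, -28.3, 99.3]
ee_rot: [0.821, -0.571, 0.0, -0.0]
contact_force: [-0.5, 0.8, -2.3]
gripper_width: 13.0
grasp_force: 58.4
[498.18350984 -28.28222309  99.26950831] [-0.69238758 -0.14948105 -1.80651108] [-0.0218176  -0.013056    0.00668475] 13.332079408554906 58.37173283100128
```

View pics/c4.png

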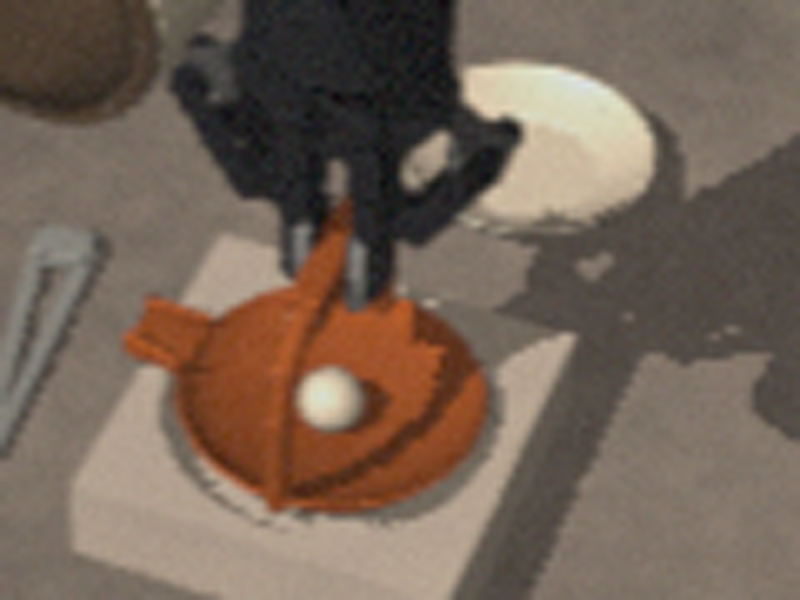

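The dish is free of the mould at 4 mm up, with a steady load of about 2 N and the ball central at (330,398). I'll go on with a smooth lift.

```bash
python3 -m jog '[[[0,0,0.01],[0,0,0],1],[[0,0,0.025],[0,0,0],1],[[0,0,0.045],[0,0,0],1],[[0,0,0.07],[0,0,0],1],[[0,0,0.1],[0,0,0],1],[[0,0,0.135],[0,0,0],1],[[0,0,0.175],[0,0,0],1],[[0,0,0.22],[0,0,0],1],[[0,0,0.265],[0,0,0],1],[[0,0,0.31],[0,0,0],1],[[0,0,0.355],[0,0,0],1],[[0,0,0.4],[0,0,0],1],[[0,0,0.445],[0,0,0],1],[[0,0,0.49],[0,0,0],1],[[0,0,0.535],[0,0,0],1],[[0,0,0.58],[0,0,0],1],[[0,0,0.625],[0,0,0],1],[[0,0,0.67],[0,0,0],1],[[0,0,0.715],[0,0,0],1],[[0,0,0.76],[0,0,0],1]]'
python3 -m jog '[[[0,0,0.04],[0,0,0],1],[[0,0,0.075],[0,0,0],1],[[0,0,0.105],[0,0,0],1],[[0,0,0.13],[0,0,0],1],[[0,0,0.15],[0,0,0],1],[[0,0,0.17],[0,0,0],1],[[0,0,0.185],[0,0,0],1],[[0,0,0.195],[0,0,0],1],[[0,0,0.2],[0,0,0],1],[[0,0,0.2],[0,0,0],1],[[0,0,0.2],[0,0,0],1],[[0,0,0.2],[0,0,0],1]]'
cat > look.py <<'E'
import sys; from h import *
d=get_image('side'); np.save(f'side{sys.argv[1]}.npy',d,allow_pickle=True)
cv2.imwrite(f'pics/c{sys.argv[1]}.png',cv2.resize(d['frame'][147:267,243:403,::-1],(800,600),interpolation=2))
s=read_state();print(s['position'],s['contact_force'],s['wrist_torque'],s['joints'])
E
python3 look.py 5
```

```text
clock: 9.35
position: [498.2, -28.3, 175.7]
ee_rot: [0.821, -0.571, -0.0, 0.0]
contact_force: [0.1, 0.3, -2.2]
gripper_width: 12.9
grasp_force: 58.4
clock: 10.55
position: [498.1, -28.3, 195.2]
ee_rot: [0.821, -0.571, -0.0, 0.0]
contact_force: [0.2, -0.2, -3.1]
gripper_width: 12.8
grasp_force: 58.4
[498.14826283 -28.28161702 195.19797212] [-0.23525782 -0.63851826 -1.13109925] [0.01047376 0.02623096 0.00843774] [ 2.69289534e-01  2.02359988e-01 -3.49315077e-01 -2.75061543e-05
 -1.01941169e+00  8.52511210e-02]
```

View pics/c5.png

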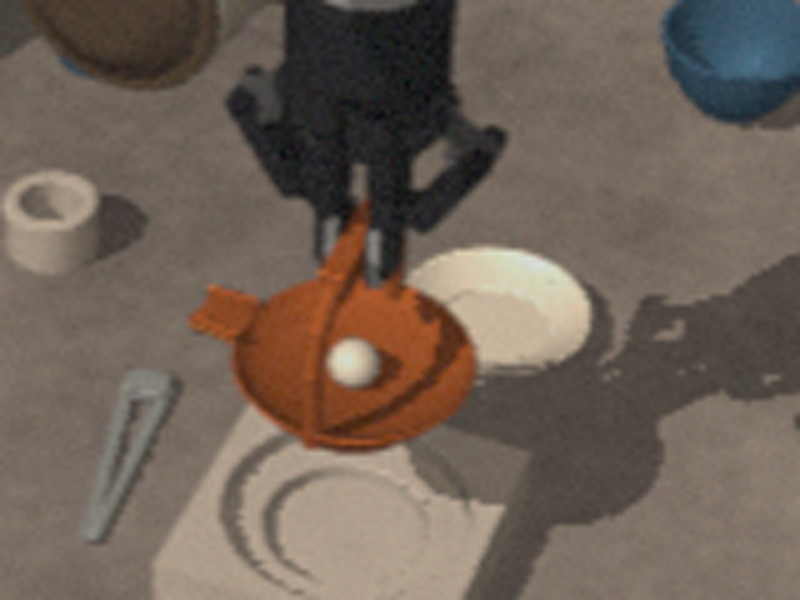

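The dish has been lifted 100 mm, level, with the ball in the middle at (353,362) and nothing else disturbed. Now a smooth −90° turn.

```bash
python3 -m jog '[[[0,0,0],[0,0,-0.002],1],[[0,0,0],[0,0,-0.006],1],[[0,0,0],[0,0,-0.012],1],[[0,0,0],[0,0,-0.02],1],[[0,0,0],[0,0,-0.03],1],[[0,0,0],[0,0,-0.042],1],[[0,0,0],[0,0,-0.056],1],[[0,0,0],[0,0,-0.072],1],[[0,0,0],[0,0,-0.09],1],[[0,0,0],[0,0,-0.108],1],[[0,0,0],[0,0,-0.126],1],[[0,0,0],[0,0,-0.144],1],[[0,0,0],[0,0,-0.162],1],[[0,0,0],[0,0,-0.18],1],[[0,0,0],[0,0,-0.198],1],[[0,0,0],[0,0,-0.216],1],[[0,0,0],[0,0,-0.234],1],[[0,0,0],[0,0,-0.252],1],[[0,0,0],[0,0,-0.27],1],[[0,0,0],[0,0,-0.288],1]]'
python3 -m jog '[[[0,0,0],[0,0,-0.018],1],[[0,0,0],[0,0,-0.036],1],[[0,0,0],[0,0,-0.054],1],[[0,0,0],[0,0,-0.072],1],[[0,0,0],[0,0,-0.09],1],[[0,0,0],[0,0,-0.108],1],[[0,0,0],[0,0,-0.126],1],[[0,0,0],[0,0,-0.144],1],[[0,0,0],[0,0,-0.162],1],[[0,0,0],[0,0,-0.18],1],[[0,0,0],[0,0,-0.198],1],[[0,0,0],[0,0,-0.216],1],[[0,0,0],[0,0,-0.234],1],[[0,0,0],[0,0,-0.252],1],[[0,0,0],[0,0,-0.27],1],[[0,0,0],[0,0,-0.288],1],[[0,0,0],[0,0,-0.306],1],[[0,0,0],[0,0,-0.324],1],[[0,0,0],[0,0,-0.342],1],[[0,0,0],[0,0,-0.36],1]]'
python3 -m jog '[[[0,0,0],[0,0,-0.018],1],[[0,0,0],[0,0,-0.034],1],[[0,0,0],[0,0,-0.05],1],[[0,0,0],[0,0,-0.063],1],[[0,0,0],[0,0,-0.075],1],[[0,0,0],[0,0,-0.085],1],[[0,0,0],[0,0,-0.092],1],[[0,0,0],[0,0,-0.097],1],[[0,0,0],[0,0,-0.1],1],[[0,0,0],[0,0,-0.102],1],[[0,0,0],[0,0,-0.102],1],[[0,0,0],[0,0,-0.102],1],[[0,0,0],[0,0,-0.102],1],[[0,0,0],[0,0,-0.102],1],[[0,0,0],[0,0,-0.102],1]]'
python3 look.py 6
python3 - <<'E'
from h import *
from scipy.spatial.transform import Rotation as R
m=R.from_quat(read_state()['ee_rot']).as_matrix(); print(np.degrees(np.arctan2(m[1,1],m[0,1])),m[:,2])
for n in('side5','side6'):
    d=np.load(n+'.npy',allow_pickle=True).item(); uv,P=cloud(d); h=cv2.cvtColor(d['frame'],cv2.COLOR_RGB2HSV)[uv[:,1],uv[:,0]].astype(int)
    near=(np.hypot(P[:,0]-498,P[:,1]+28)<95)&(P[:,2]>110)&(P[:,2]<160)
    b=P[near&(h[:,1]<70)&(h[:,2]>150)]; red=P[near&(h[:,1]>110)&((h[:,0]<12)|(h[:,0]>172))]
    r=np.hypot(red[:,0]-498,red[:,1]+28); t=red[r>66]
    print(n,'ball',len(b),b.mean(0),'spout',len(t),t.mean(0))
E
```

```text
clock: 12.6
position: [498.2, -28.3, 195.3]
ee_rot: [-0.613, 0.79, 0.0, -0.0]
contact_force: [-0.5, 0.5, -2.1]
gripper_width: 13.1
grasp_force: 58.4
clock: 14.6
position: [498.2, -28.3, 195.3]
ee_rot: [-0.279, 0.96, 0.0, -0.0]
contact_force: [-0.0, -0.1, -2.4]
gripper_width: 13.0
grasp_force: 58.4
clock: 16.1
position: [498.2, -28.3, 195.3]
ee_rot: [-0.176, 0.984, -0.0, 0.0]
contact_force: [0.1, 0.2, -1.6]
gripper_width: 13.0
grasp_force: 58.4
[498.22686116 -28.2688663  195.30439444] [ 0.06867394  1.02045948 -1.80450203] [-0.03650276  0.04563116  0.02554153] [ 2.69277940e-01  2.02239710e-01 -3.49181775e-01 -1.51298805e-05
 -1.01936132e+00 -1.48555387e+00]
110.31206837215883 [ 9.60398009e-06  1.60195236e-05 -1.00000000e+00]
side5 ball 63 [491.11036643 -23.06151487 145.47599743] spout 53 [562.73056569   0.76409748 146.94345016]
side6 ball 58 [496.08649715 -19.45109076 146.19709844] spout 0 [nan nan nan]<stdin>:9: RuntimeWarning: Mean of empty slice.
  ret = um.true_divide(
```

View pics/c6.png

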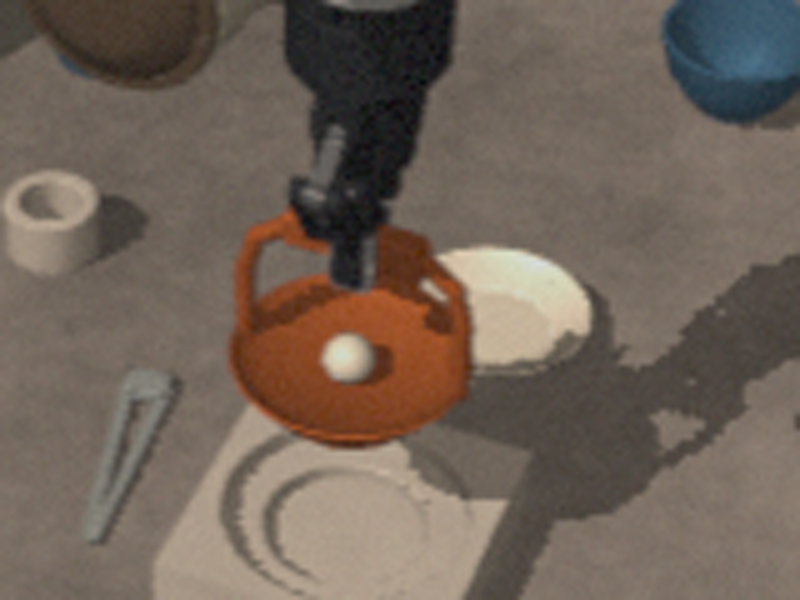

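The dish has turned exactly 90°. The spout is hidden behind it on the saucer side, and the ball sits at (349,357) in the dish. Next I'll check that the dish is level and the ball is centred and still.

```bash
python3 -m jog '[[[0,0,0],[0,0,0],1],[[0,0,0],[0,0,0],1],[[0,0,0],[0,0,0],1],[[0,0,0],[0,0,0],1],[[0,0,0],[0,0,0],1]]' | head -2
python3 look.py 7
python3 - <<'E'
from h import *
np.save('top7.npy',get_image('top'),allow_pickle=True)
for n in('side5','side6','side7'):
    d=np.load(n+'.npy',allow_pickle=True).item(); uv,P=cloud(d); h=cv2.cvtColor(d['frame'],cv2.COLOR_RGB2HSV)[uv[:,1],uv[:,0]].astype(int)
    near=(np.hypot(P[:,0]-498,P[:,1]+28)<75)&(P[:,2]>105)
    bm=near&(h[:,1]<80)&(h[:,2]>120)&(P[:,2]<165)&(np.hypot(P[:,0]-494,P[:,1]+22)<25)
    (c,r)=cv2.minEnclosingCircle(np.float32(uv[bm])); bc=onplane(d,np.array([uv[bm].mean(0)]),139.5)[0]
    red=near&(h[:,1]>110)&((h[:,0]<12)|(h[:,0]>172))
    # hollow surface: sphere fit to inner floor points -> its bottom point
    f=P[red&(P[:,2]<138)&(np.hypot(P[:,0]-498,P[:,1]+28)<48)]
    A=np.c_[2*f,np.ones(len(f))]; s=np.linalg.lstsq(A,(f**2).sum(1),rcond=None)[0]
    # fixed radius linearised fit
    from scipy.optimize import least_squares
    q=least_squares(lambda c:np.linalg.norm(f-c,axis=1)-130,[498,-28,257],loss='soft_l1').x
    print(n,'ball px',uv[bm].mean(0),len(uv[bm]),'r',r,'ball',bc.round(1),'hollow centre',q.round(1),len(f))
    e=red&(P[:,2]>135)&(P[:,2]<152)&(np.hypot(P[:,0]-498,P[:,1]+28)>50); E=P[e]
    k=np.linalg.lstsq(np.c_[E[:,:2]-[498,-28],np.ones(len(E))],E[:,2],rcond=None)[0]; print('   rim slope',k, len(E))
    a=np.linalg.lstsq(np.c_[2*E[:,:2],np.ones(len(E))],(E[:,:2]**2).sum(1),rcond=None)[0][:2]; print('   rim centre',a)
d=np.load('top7.npy',allow_pickle=True).item(); cv2.imwrite('pics/top7.png',cv2.resize(d['frame'][188:308,209:369,::-1],(800,600),interpolation=2))
E
```

```text
clock: 16.65
position: [498.2, -28.3, 195.3]
[498.22432762 -28.28162256 195.31823552] [-0.66952539  0.05379399 -1.8116107 ] [ 0.05594589 -0.00478079 -0.01810521] [ 2.69257575e-01  2.02230121e-01 -3.49158849e-01 -7.26215194e-06
 -1.01941103e+00 -1.48557124e+00]
side5 ball px [313.11594203 218.92753623] 69 r 4.701163291931152 ball [495.8 -24.5 139.5] hollow centre [496.5 -26.1 256.2] 593
   rim slope [2.87249542e-02 2.38985797e-02 1.40987217e+02] 353
   rim centre [499.19778694 -24.01321797]
side6 ball px [311.95714286 218.05714286] 70 r 4.73101806640625 ball [499.9 -24.8 139.5] hollow centre [499.  -27.6 256.3] 692
   rim slope [-1.59066080e-02  4.31392304e-03  1.41174393e+02] 303
   rim centre [497.29840614 -26.14676582]
side7 ball px [311.94117647 218.11764706] 68 r 4.73101806640625 ball [499.7 -24.7 139.5] hollow centre [499.5 -27.7 256.3] 696
   rim slope [-1.74634517e-03  9.53326232e-03  1.40919788e+02] 300
   rim centre [497.77984306 -26.09323471]
```

View pics/top7.png

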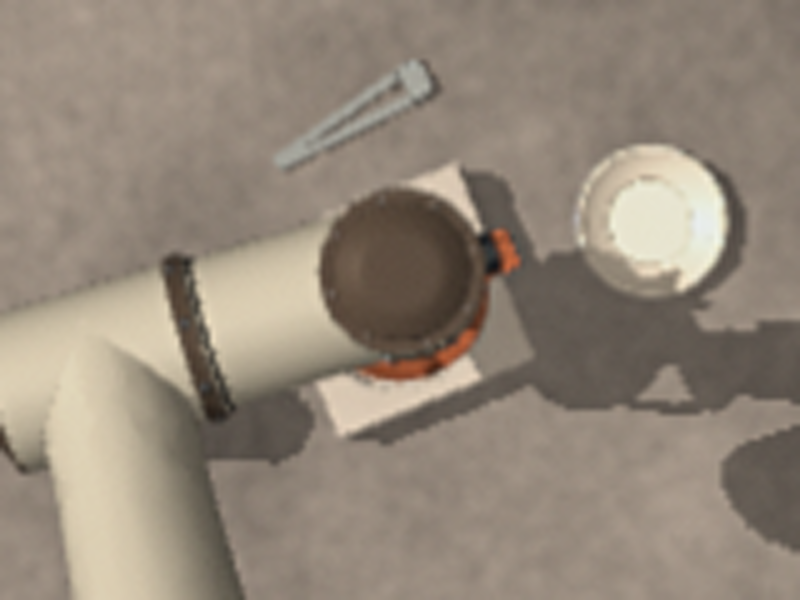

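The top view shows the spout at (508,250) pointing towards the saucer at (652,222). The side measurements show the ball at rest within about 3 mm of the middle, and the dish level to within about half a degree and about 100 mm up. I'll hand it in.

```bash
python3 -c "from bench import job_done; print(job_done())"
```

```text
the job is handed in; nothing more can be done
None
```

The job is handed in: the dish is held still and level about 100 mm above its place in the mould, spout turned a quarter turn towards the saucer, with the ball at rest within about 3 mm of its middle.

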